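Slide the setting anvil along the rail into its corner pocket

ROBOT

A 7-joint arm with a two-finger parallel gripper is mounted at the origin on a cart in front of the work surface, level with it; the furniture and walls round the work are solid. World frame = base frame: x ahead of the robot, y to its left, z up, the work surface at z = 0. Lengths are in m, angles in rad, forces in N, time in s.
With the tool pointing down it reaches from about 0.425 to 0.925 m from the base axis. Payload 6.8 kg.
Tool frame: the origin (TCP) lies on the centre line of the jaws, within the pads' length; the fingertips stand 8 mm ahead of it and the grasp point (between the pads) lies 11 mm behind it (bot.tips_ahead is the distance from the TCP to the fingertips, in m); z points along the fingers, y is the line along which they close (so a half turn about z gives the same grasp; the last joint's range is limited). The gripper opens to 85 mm and grips with 20 to 120 N. Pads are 22 mm wide; open, the fingers measure 114 mm over their backs; the gripper's body (76 mm by 85 mm) begins 54 mm behind the grasp point. The pads swing forward as they close: fully open they stand 13 mm farther back than shut.
Start: joints at [-1.412, 0.477, 0.022, 1.555, -0.011, 1.109, -0.083], TCP at [0.178, 0.651, 0.239] pointing down, gripper open.
Joint ranges: [-2.96, 2.96], [-0.34, 2.1], [-1.41, 1.46], [0.24, 2.44], [-1.37, 4.51], [0.17, 1.92], [-2.96, 2.96]. Speed limits (rad/s): [2.39, 2.39, 3.14, 3.14, 3.14, 3.14, 3.14].

INTERFACE

Orientations are given as a unit quaternion [w, x, y, z].
In Python, from station import bot gives the robot as it stands.
- The arm moves only by the tool send_rows, never from a script. Its argument "deltas" is text: rows parted by semicolons, each of 4 numbers parted by spaces: the shift along the tool's x, y, z in m, then the turn about the tool's z in degrees. In form: x y z spin; .... A call has 1 to 5 rows; each row is the pose to reach, as a shift and turn from the pose commanded when the call began, along the tool's axes at that moment; what a row does not reach only later rows make up. A row lasts 1/10 s, in which the tool goes at most 50 mm and 8.59 degrees, less where a joint would pass 70% of its speed; a pose out of reach is approached as far as the arm can. A call with a gripper value outside its range is refused whole. "claw" is the opening, from 0 (shut) to 1 (fully open), set as the call begins (left out, the last holds). The fingers move at their own pace and stop on an object; "force" is the grip in N (left out, the last holds). Time passes only in rows, so rows that repeat a pose let the fingers close. It gives the time, the measured TCP pose, the force, the opening and the grip force at its end, in the units of the state.
- bot.get_obs(): the state, without advancing time (a new reading comes with each control period).
- bot.read_camera(name): name is "scene" or "side" or "wrist"; returns a dict with "img" (384x512x3 uint8, red, green, blue), "depth" (384x512 float32, m along the optical axis (not along the pixel's ray), 0 where there is no reading), "fx", "fy", "cx", "cy" (pixels), "camera_from_world" (4x4, takes a point from world to camera coordinates). Camera axes: x right, y up, looking along -z (the intrinsics and any distortion apply to the point x, -y, -z); pixel columns grow to the right and rows downward; lengths in m; the calibration is good to about 2 mm. A picture is of the moment at which its call begins.
- bot.hand_in(): hands the job in; it is judged then, once.
Trained networks look in a picture, given as the dict that the camera call returned (one of the last four; its "shot" number tells which), for a name from the list of things; names that differ only in an ending like _2 or _b are one class to them, and where a whole thing is asked for, a point or a joint stands for the part that bears it (a point fixed in the world has none). Each returns a list of dicts, best first, with "confidence" (0 to 1); they miss things now and then, are a little off and sometimes report something else, mostly with a low value. They report only what shows in the picture. A call takes as long as a camera call. They do not tell look-alikes from the thing itself.
- bot.masks_of(picture, query): "mask" (384x512 bool, what is visible of it).
- bot.landmark_of(picture, query): "xyz" ([x, y, z] in m, in world coordinates, good to about 4 mm: a listed point, or the origin of a listed thing).
The state is a dict: "t": time; "q": joint angles; "joint_vel": joint speeds; "joint_torque": joint torques, N m; "eef_pos": TCP position; "tool_rot": TCP orientation; "contact_force": force on the tool from outside, world axes, zero at the start; "torque": the same for the moment, N m; "gripper_width": opening from 0.0 (shut) to 1.0 (fully open); "grasp_force": force on a finger pad.
Only numpy, scipy, OpenCV 4.12 (cv2) and the standard library are available. Lean on these libraries where they do the work, as an engineer would, in place of code of your own. Each camera call takes 0.05 s, during which the arm holds its last target. There are 200 camera calls.

TASK

Get the setting board ready for riveting: without picking it up, push the loose steel anvil block with the fingertips squarely against the long rail at the far side of the board, well short of the pocket at the rail's left end, then slide it along the rail, keeping it against the rail all the way, into the corner pocket until it sits square and touches both the rail and the end stop. Leave the other things where they are and finish with the hand clear of everything.

Things in the scene. Friction and masses are not known exactly. Their poses are not given: they have to be found in the camera images.
- board: Fixed plywood setting board flat on the bench, 210 (its x) by 320 (its y) by 12 mm thick; origin at the centre of its underside, x points away from the robot to the rail, y left along the rail (turned up to 0.3 rad from the world axes). On its upper face (z = 12 mm) stand three aluminium bars, 10 mm high (tops at z = 22 mm): rail, end stop, keeper.
- rail (a point): Middle of the long rail's inner (near) face at its foot: board x = 75, y = 0, z = 12 mm. The rail runs along the board's y from -145 to +145 mm at the far side and is 16 mm wide; axes as the board's. (Obstacle: the black wire grid right of the bench, from world x = 0.24 m away from the robot, y = -0.40 to -0.30 m, top at z = 0.43 to 0.49 m; go over or round its near end.)
- stop (a point): Middle of the end stop's inner (right) face at its foot: board x = 50.5, y = 125, z = 12 mm. The stop lies across the rail's left end, from x = 14 to 91 mm, 16 mm wide; axes as the board's.
- keeper (a point): Right end of the keeper's round nose at its foot: board x = 20, y = 99, z = 12 mm. The keeper is a bar 12 mm wide, parallel to the rail, running from here left to the end stop; its inner face is at x = 26 mm, so the pocket between keeper and rail is 49 mm wide, open to the right and upward; axes as the board's.
- pocket (a point): Point on the board's upper face in the pocket where the centre of the anvil's underside is when it touches both rail and end stop: board x = 53, y = 95, z = 12 mm; axes as the board's.
- anvil: Loose steel block, 44 (its x) by 60 (its y) by 20 mm high, 0.2 to 0.4 kg, three round seats marked on its flat top; origin at the centre of its underside, z up. Starts flat on the board, right of its middle, clear of the rail, turned up to 0.5 rad against the board; it seats with its long side along the rail. It slides with friction, stays where left, stands 10 mm above the bars.
- buckle: Loose metal belt buckle lying flat on the near left part of the board, 46 by 44 by 9 mm, origin at the centre of its underside. To be left alone.
- wax: Loose round cake of beeswax lying on the near left part of the board, 47 mm across, 18 mm high, origin at the centre of its underside. To be left alone.
- spool: Loose standing spool of cream thread on the bench left of the board, 52 by 61 by 68 mm high, origin at its underside. To be left alone.
- tin: Loose standing round tin with a cap on the bench left of the board, 62 mm across, 102 mm high, origin at its underside. To be left alone.
There are look-alikes about, which are no part of the job. What is meant by the anvil is not green, and is the smaller of those in its own colour.

How it is judged:
On the way:
1. the anvil is flush against the long rail, still short of the pocket (x of anvil in the frame of board above 0.05 m and angle between the x axis of anvil and the x axis of board, either way round below 0.08 rad and y of anvil in the frame of board below 0.06 m), for 0.1 s.
At the end, for the whole second after the job is handed in: The anvil lies flat in the corner pocket, its long side within 3 mm of the rail and its end within 3 mm of the end stop, square to the rail within 0.06 rad, at rest and released (x of anvil in the frame of board above 0.05 m and y of anvil in the frame of board above 0.092 m and angle between the x axis of anvil and the x axis of board, either way round below 0.06 rad and z of anvil in the frame of board below 0.015 m and angle between anvil's own z axis and vertical below 0.08 rad and linear speed of anvil below 0.01 m/s); the robot touches nothing.
It fails at once if the anvil was lifted or tipped (z of anvil in the frame of board above 0.019 m or angle between anvil's own z axis and vertical above 0.25 rad).
It fails at once if on its way left (its centre more than 40 mm left of the board's middle) the anvil strayed more than 10 mm from the rail (y of anvil in the frame of board above 0.04 m and x of anvil in the frame of board below 0.043 m).
It fails at once if a bystander (buckle, beeswax, spool or tin) was moved more than 15 mm (distance of any of buckle, wax, spool, tin from where it was at the start of the episode above 0.015 m).
It also fails if it takes over 64 s, if anything falls off the work surface, if the arm or the gripper's body presses on something with over 40 N, if the wrist force passes 120 N, or if a joint passes its speed limit or range.

## Working session

There is one attempt and no reset: what is moved stays moved. The work goes in short steps, Python scripts to look and compute and a tool call to move; the robot and the scene stay as the last step left them, time stands still between calls to the robot, and variables do not carry over. Pictures are saved under pics/ and viewed, at most 10 in all, crops included, and the job is handed in when it is done.

Besides the shell and the picture viewer there is one more tool, called after "Call:" as name(argument=value, ...) on one line, values as JSON. send_rows: Moves the arm, as the interface text tells. Its arguments: {"type":"object","properties":{"deltas":{"type":"string"},"claw":{"type":"number"},"force":{"type":"number"}},"required":["deltas"]}

```bash
mkdir -p pics
cat > h.py <<'E'
import numpy as np, cv2
from station import bot
def world(p,u,v,d):
    # pixel+depth -> world
    c=np.stack([(u-p["cx"])/p["fx"]*d,-(v-p["cy"])/p["fy"]*d,-d,np.ones_like(d)],-1)
    return (c@np.linalg.inv(p["camera_from_world"]).T)[...,:3]
def cloud(p,m):
    v,u=np.nonzero(m&(p["depth"]>0)); return world(p,u.astype(float),v.astype(float),p["depth"][v,u].astype(float))
def save(p,n): cv2.imwrite("pics/"+n,p["img"][...,::-1])
E
python3 - <<'E'
from h import *
np.set_printoptions(precision=3,suppress=True)
ps={}
for n in ("scene","side"):
    p=bot.read_camera(n); save(p,n+"0.png")
    for q in ("rail","stop","keeper","pocket","board","anvil","buckle","wax","spool","tin"):
        print(n,q,[(np.array(r["xyz"]),round(r["confidence"],2)) for r in bot.landmark_of(p,q)][:4])
a=cv2.imread("pics/scene0.png");b=cv2.imread("pics/side0.png")
print(bot.get_obs())
E
```

```text
scene rail [(array([0.602, 0.04 , 0.013]), 0.57)]
scene stop [(array([0.613, 0.166, 0.015]), 0.81)]
scene keeper [(array([0.582, 0.15 , 0.016]), 0.75)]
scene pocket [(array([0.613, 0.131, 0.015]), 0.7)]
scene board [(array([ 0.533,  0.053, -0.004]), 0.69), (array([0.483, 0.146, 0.01 ]), 0.46)]
scene anvil [(array([0.496, 0.005, 0.01 ]), 0.72), (array([ 0.76 ,  0.159, -0.003]), 0.72)]
scene buckle [(array([0.485, 0.146, 0.011]), 0.69)]
scene wax [(array([0.499, 0.201, 0.015]), 0.6), (array([0.469, 0.409, 0.001]), 0.33)]
scene spool [(array([ 0.471,  0.407, -0.   ]), 0.72)]
scene tin [(array([0.572, 0.404, 0.002]), 0.86), (array([0.613, 0.165, 0.014]), 0.37)]
side rail [(array([0.607, 0.036, 0.01 ]), 0.74)]
side stop []
side keeper [(array([0.581, 0.146, 0.014]), 0.93)]
side pocket [(array([0.61 , 0.135, 0.01 ]), 0.97)]
side board [(array([ 0.532,  0.056, -0.001]), 0.66)]
side anvil [(array([0.468, 0.41 , 0.   ]), 0.67), (array([0.771, 0.025, 0.001]), 0.59), (array([ 0.756,  0.158, -0.001]), 0.55)]
side buckle [(array([0.497, 0.201, 0.013]), 0.72), (array([0.486, 0.15 , 0.012]), 0.66)]
side wax [(array([0.501, 0.2  , 0.011]), 0.55)]
side spool [(array([ 0.47 ,  0.409, -0.002]), 0.81)]
side tin [(array([0.57 , 0.407, 0.001]), 0.67), (array([0.467, 0.409, 0.   ]), 0.34)]
{'t': 1.1, 'q': array([-1.412,  0.477,  0.022,  1.555, -0.012,  1.109, -0.083]), 'joint_vel': array([ 0.   , -0.   ,  0.002, -0.   , -0.002, -0.001, -0.002]), 'joint_torque': array([  0.   , -59.633,   1.606, -28.155,   0.012,   0.002,  -0.   ]), 'eef_pos': array([0.178, 0.651, 0.239]), 'tool_rot': array([-0.   ,  0.133,  0.991, -0.   ]), 'contact_force': array([ 0.052, -0.616,  0.466]), 'torque': array([-0.023, -0.047,  0.061]), 'grasp_force': 0.0, 'gripper_width': 0.9979131726242996}
```

View pics/scene0.png

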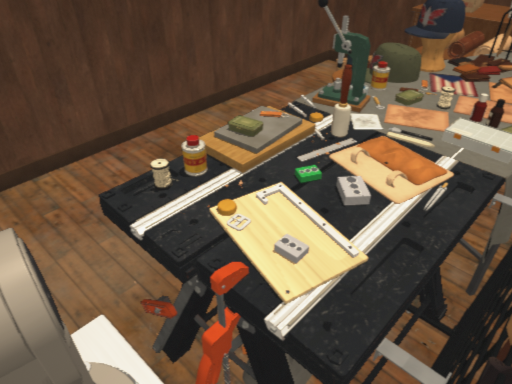

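View pics/side0.png

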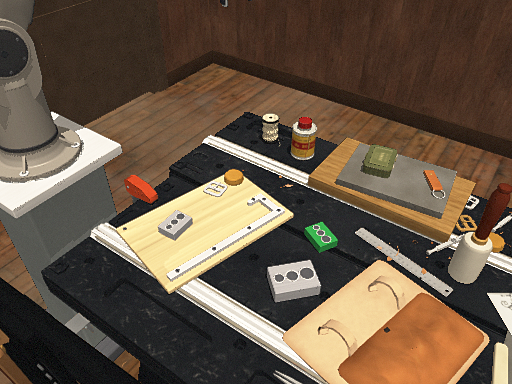

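The anvil is the grey block on the board, at scene pixel (291,249) and side pixel (175,224). The green block and the larger grey block off the board are look-alikes. Next I fit the board and anvil poses.

```bash
cat >> h.py <<'E'
from scipy.optimize import least_squares
def rectfit(xy):
    (c,s,a)=cv2.minAreaRect((xy*1000).astype(np.float32)); return np.array(c)/1000,np.array(s),a
B=np.array([[75,0],[50.5,125],[20,99],[53,95],[0,0]])/1000
def rigid(b,w,wt=None):
    f=lambda t:((np.c_[np.cos(t[2])*b[:,0]-np.sin(t[2])*b[:,1]+t[0],np.sin(t[2])*b[:,0]+np.cos(t[2])*b[:,1]+t[1]])-w).ravel()
    r=least_squares(f,[.53,.05,-.25],loss="soft_l1",f_scale=.003); return r.x,f(r.x)
E
python3 - <<'E'
from h import *
np.set_printoptions(precision=4,suppress=True)
bs=[];ws=[]
for n in ("scene","side"):
    p=bot.read_camera(n)
    for i,q in enumerate(("rail","stop","keeper","pocket","board")):
        r=bot.landmark_of(p,q)
        if r: bs.append(B[i]);ws.append(r[0]["xyz"][:2])
    W=cloud(p,np.ones((384,512),bool))
    # board cloud: wood height near centre
    k=(abs(W[:,2]-.012)<.004)&(np.hypot(W[:,0]-.533,W[:,1]-.053)<.2)
    v,u=np.nonzero(p["depth"]>0); im=np.zeros((384,512),np.uint8); im[v[k],u[k]]=1
    im=cv2.morphologyEx(im,cv2.MORPH_OPEN,np.ones((3,3)))
    _,l,s,_=cv2.connectedComponentsWithStats(im); m=l==1+s[1:,4].argmax()
    print(n,"board",rectfit(cloud(p,m)[:,:2]),m.sum())
    k=(abs(W[:,2]-.032)<.005)&(np.hypot(W[:,0]-.496,W[:,1]-.005)<.06)
    print(" anvil top",rectfit(W[k][:,:2]),W[k].mean(0),np.median(W[k][:,2]),k.sum())
x,r=rigid(np.array(bs),np.array(ws)); print("fit",x,r.reshape(-1,2))
print(bot.get_obs()["t"])
E
```

```text
scene board (array([0.5319, 0.0568]), array([322.511 , 210.2259]), 75.71052551269531) 7380
 anvil top (array([0.4947, 0.0019]), array([46.1535, 60.1584]), 3.59419584274292) [0.493  0.0006 0.0311] 0.031141633498616095 462
side board (array([0.5349, 0.0561]), array([320.4903, 212.5621]), 75.32756805419922) 7951
 anvil top (array([0.4979, 0.0019]), array([45.3072, 61.6223]), 3.099320888519287) [ 0.4995 -0.0003  0.0326] 0.03283533828530566 482
fit [ 0.5343  0.0572 -0.2533] [[ 0.0022 -0.0032]
 [ 0.0033 -0.0019]
 [-0.0023 -0.0037]
 [-0.0025  0.0022]
 [ 0.0019  0.0046]
 [ 0.0004 -0.0006]
 [-0.0003  0.0016]
 [-0.0026  0.0012]
 [ 0.0019 -0.0009]
 [-0.0018  0.0008]]
1.7
```

Call:
send_rows(deltas="-0.036 -0.026 0 -0.2; -0.072 -0.052 0 -0.4; -0.108 -0.078 0 -0.6; -0.145 -0.105 0 -0.8; -0.18 -0.13 0 -0.8", claw=0.3)

```text
t: 2.2
eef_pos: [0.3186, 0.4765, 0.2395]
tool_rot: [0.0, 0.126, 0.992, 0.0]
contact_force: [0.9, 0.6, 0.3]
gripper_width: 0.297
grasp_force: 0.0
```

Call:
send_rows(deltas="-0.036 -0.026 0 0; -0.072 -0.052 0 0; -0.108 -0.078 0 0; -0.145 -0.105 0 0; -0.18 -0.13 0 0")

```text
t: 2.7
eef_pos: [0.4602, 0.3056, 0.2397]
tool_rot: [0.0, 0.126, 0.992, 0.0]
contact_force: [0.0, 0.5, 0.1]
gripper_width: 0.302
grasp_force: 0.0
```

Call:
send_rows(deltas="-0.008 -0.045 0 0; -0.016 -0.09 0 0; -0.024 -0.135 0 0; -0.032 -0.18 0.01 0; -0.042 -0.22 0.03 0")

```text
t: 3.2
eef_pos: [0.4453, 0.0821, 0.2104]
tool_rot: [0.002, 0.126, 0.992, 0.001]
contact_force: [0.9, 0.0, -0.8]
gripper_width: 0.301
grasp_force: 0.0
```

Call:
send_rows(deltas="-0.007 -0.03 0.02 0; -0.014 -0.064 0.05 0; -0.014 -0.064 0.08 0; -0.014 -0.064 0.1 0; -0.014 -0.064 0.1 0")

```text
t: 3.7
eef_pos: [0.4405, 0.0178, 0.1075]
tool_rot: [-0.002, 0.126, 0.992, -0.001]
contact_force: [-0.5, 0.6, 0.2]
gripper_width: 0.297
grasp_force: 0.0
```

Run:
```python
from h import *
np.set_printoptions(precision=4,suppress=True)
o=bot.get_obs(); print(o["eef_pos"],o["tool_rot"],o["t"],bot.tips_ahead)
p=bot.read_camera("wrist"); save(p,"w1.png")
W=cloud(p,np.ones((384,512),bool))
for q in ("anvil","rail"): print(q,[(r["xyz"],r["confidence"]) for r in bot.landmark_of(p,q)])
for n in ("scene","side"):
    p=bot.read_camera(n); save(p,n+"1.png")
```

```text
[0.4405 0.0178 0.1075] [-0.0021  0.1264  0.992  -0.0009] 3.7 0.008
anvil [([0.4995, 0.0, 0.0117], 0.76)]
rail []
```

View pics/w1.png

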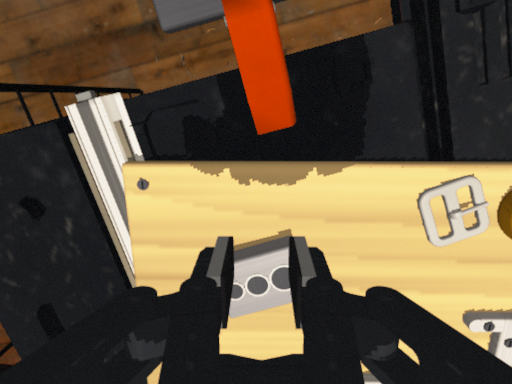

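The wrist view shows the anvil at (262,278), centred between the fingertips. The board edges are square to the image. Now I descend on the near side.

Call:
send_rows(deltas="0 0 0.03 0; 0 0 0.06 0; 0 0 0.075 0; 0 0 0.08 0; 0 0 0.08 0")

```text
t: 4.45
eef_pos: [0.4426, 0.0186, 0.0296]
tool_rot: [0.0, 0.126, 0.992, 0.0]
contact_force: [0.8, -0.4, 0.5]
gripper_width: 0.302
grasp_force: 0.0
```

Call:
send_rows(deltas="-0.008 0 0 0; -0.016 0 0 0; -0.024 0 0 0; -0.03 0 0 0; -0.035 0 0 0")

```text
t: 4.95
eef_pos: [0.4768, 0.0096, 0.0295]
tool_rot: [0.0, 0.126, 0.992, 0.0]
contact_force: [-2.1, 1.8, 1.7]
gripper_width: 0.3
grasp_force: 1.4
```

Call:
send_rows(deltas="-0.006 0 0 0; -0.012 0 0 0; -0.018 0 0 0; -0.024 0 0 0; -0.03 0 0 0")

```text
t: 5.45
eef_pos: [0.5057, 0.0019, 0.0292]
tool_rot: [0.0, 0.126, 0.992, -0.0]
contact_force: [-1.7, 0.7, -0.3]
gripper_width: 0.296
grasp_force: 0.8
```

```bash
cat >> h.py <<'E'
BO=np.array([.5335,.0565]);T=-.253
R=np.array([[np.cos(T),-np.sin(T)],[np.sin(T),np.cos(T)]])
def tob(w): return (np.asarray(w)[...,:2]-BO)@R
def anvil(p,zmin=.027,win=(-.1,.075,-.145,.11)):
    W=cloud(p,np.ones((384,512),bool)); b=tob(W)
    k=(W[:,2]>zmin)&(W[:,2]<.037)&(b[:,0]>win[0])&(b[:,0]<win[1]+.01)&(b[:,1]>win[2])&(b[:,1]<win[3]+.02)
    v,u=np.nonzero(p["depth"]>0); im=np.zeros((384,512),np.uint8); im[v[k],u[k]]=1
    _,l,s,_=cv2.connectedComponentsWithStats(im); m=l==1+s[1:,4].argmax()
    return rectfit(tob(cloud(p,m))),m.sum()
E
python3 - <<'E'
from h import *
np.set_printoptions(precision=4,suppress=True)
o=bot.get_obs(); print(o["eef_pos"],tob(o["eef_pos"]),o["tool_rot"],o["t"])
for n in ("scene","side"):
    p=bot.read_camera(n); save(p,n+"2.png"); print(anvil(p))
E
```

```text
[0.5057 0.0019 0.0292] [-0.0132 -0.0598] [ 0.      0.1262  0.992  -0.    ] 5.45
((array([ 0.007 , -0.0852]), array([65.7621, 26.2088]), 2.0007989406585693), np.int64(219))
((array([ 0.0119, -0.0649]), array([62.4305, 65.8153]), 89.17938995361328), np.int64(579))
```

View pics/side2.png

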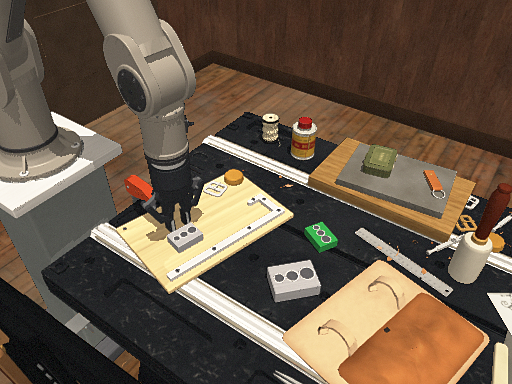

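The side view shows the anvil at (185,237), square in front of the fingers. The push continues with about 33 mm to go.

Call:
send_rows(deltas="-0.006 0 0 0; -0.012 0 0 0; -0.018 0 0 0; -0.023 0 0 0; -0.027 0 0 0")

```text
t: 6.05
eef_pos: [0.5318, -0.0048, 0.0293]
tool_rot: [0.0, 0.126, 0.992, -0.0]
contact_force: [-1.7, 0.3, -0.2]
gripper_width: 0.301
grasp_force: 0.9
```

Call:
send_rows(deltas="-0.002 0 0 0; -0.004 0 0 0; -0.005 0 0 0; -0.006 0 0 0; -0.007 0 0 0")

```text
t: 6.55
eef_pos: [0.538, -0.0063, 0.0293]
tool_rot: [-0.0, 0.126, 0.992, 0.0]
contact_force: [-1.6, 0.4, 0.9]
gripper_width: 0.304
grasp_force: 0.9
```

Call:
send_rows(deltas="-0.001 0 0 0; -0.002 0 0 0; -0.003 0 0 0; -0.004 0 0 0; -0.005 0 0 0")

```text
t: 7.05
eef_pos: [0.5388, -0.0067, 0.0286]
tool_rot: [-0.004, 0.126, 0.992, 0.0]
contact_force: [-13.1, 3.9, 9.6]
gripper_width: 0.298
grasp_force: 6.8
```

The anvil has met the rail. I press a little more to square it, then back off and check.

Call:
send_rows(deltas="-0.002 0 0 0; -0.003 0 0 0; -0.003 0 0 0; 0 0 0 0; 0.01 0 0 0")

```text
t: 7.55
eef_pos: [0.5336, -0.0052, 0.0292]
tool_rot: [0.001, 0.126, 0.992, -0.0]
contact_force: [0.6, -0.9, -0.1]
gripper_width: 0.3
grasp_force: 0.0
```

Call:
send_rows(deltas="0.02 0 0 0; 0.04 0 0 0; 0.05 -0.01 -0.03 0; 0.05 -0.03 -0.07 0; 0.05 -0.06 -0.1 0", claw=0.1)

```text
t: 8.05
eef_pos: [0.4712, -0.0501, 0.1314]
tool_rot: [0.002, 0.125, 0.992, 0.0]
contact_force: [2.6, -0.5, -0.1]
gripper_width: 0.102
grasp_force: 0.0
```

Run:
```python
from h import *
np.set_printoptions(precision=4,suppress=True)
o=bot.get_obs(); print(o["eef_pos"],tob(o["eef_pos"]),o["tool_rot"],o["t"])
for n in ("scene","side","wrist"):
    p=bot.read_camera(n); save(p,n+"3.png"); print(anvil(p),[tob(r["xyz"]) for r in bot.landmark_of(p,"anvil")])
```

```text
[ 0.4712 -0.0501  0.1314] [-0.0337 -0.1188] [0.0019 0.1246 0.9922 0.0004] 8.05
((array([ 0.0514, -0.0683]), array([59.4273, 44.5562]), 88.98658752441406), np.int64(348)) [array([ 0.0536, -0.0644]), array([0.2345, 0.0316])]
((array([ 0.0547, -0.0668]), array([45.6877, 60.5394]), 0.3732955753803253), np.int64(558)) [array([ 0.053 , -0.0646]), array([0.238 , 0.0306]), array([0.1914, 0.1544])]
((array([ 0.0402, -0.0588]), array([19.8826, 47.2371]), 0.09981127083301544), np.int64(996)) [array([ 0.0567, -0.0672])]
```

View pics/wrist3.png

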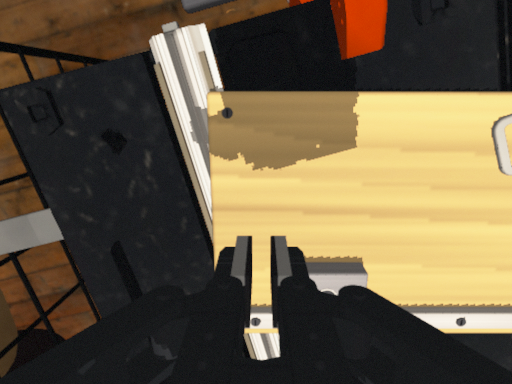

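The wrist view shows the anvil's near edge at row ~270 and columns 310–365, parallel to the rail. The cameras put it at about (53,-67) mm on the board at an angle near 0, so it is flush. Now I turn the hand 90° and go to its right end.

```bash
python3 -c "
from station import bot;print(bot.get_obs()['q'])"
```

```text
[-0.30692435  0.30703888  0.33214056  2.147698   -0.15240374  0.70839141
  1.44565737]
```

Call:
send_rows(deltas="-0.02 -0.004 0 -8; -0.04 -0.01 0 -16; -0.06 -0.01 0 -24; -0.08 -0.01 0 -32; -0.086 -0.01 0 -40")

```text
t: 8.85
eef_pos: [0.5524, -0.0811, 0.1278]
tool_rot: [-0.0, -0.224, 0.975, 0.0]
contact_force: [-0.4, -0.2, -0.5]
gripper_width: 0.103
grasp_force: 0.0
```

Call:
send_rows(deltas="0 0 0 -8; 0 0 0 -16; 0 0 0 -24; 0 0 0 -32; 0 0 0 -40")

```text
t: 9.35
eef_pos: [0.5503, -0.0805, 0.1276]
tool_rot: [-0.001, -0.544, 0.839, 0.001]
contact_force: [-0.3, -0.1, -0.7]
gripper_width: 0.096
grasp_force: 0.0
```

Call:
send_rows(deltas="0 0 0 -8; 0 0 0 -10; 0 0 0 -10")

```text
t: 9.65
eef_pos: [0.5503, -0.0811, 0.1283]
tool_rot: [-0.0, -0.612, 0.791, 0.001]
contact_force: [-0.7, -0.3, -0.1]
gripper_width: 0.101
grasp_force: 0.0
```

```bash
cat > st.py <<'E'
from h import *
from scipy.spatial.transform import Rotation as Ro
np.set_printoptions(precision=4,suppress=True)
o=bot.get_obs(); M=Ro.from_quat(o["tool_rot"],scalar_first=True).as_matrix()
print(o["eef_pos"],"board",tob(o["eef_pos"]),"tool x in board",M[:2,0]@R,"t",o["t"],"q7",o["q"][6])
E
python3 st.py
```

```text
[ 0.5503 -0.0811  0.1283] board [ 0.0508 -0.129 ] tool x in board [-0.0009 -1.    ] t 9.65 q7 2.897343426933079
```

Call:
send_rows(deltas="0 0 0.03 0; 0 0 0.06 0; 0 0 0.085 0; 0 0 0.096 0; 0 0 0.097 0")

```text
t: 10.15
eef_pos: [0.5495, -0.0815, 0.0308]
tool_rot: [-0.001, -0.612, 0.791, 0.001]
contact_force: [1.1, -0.4, -0.3]
gripper_width: 0.101
grasp_force: 0.0
```

Call:
send_rows(deltas="-0.006 0 0 0; -0.012 0 0 0; -0.018 0 0 0; -0.024 -0.0005 0 0; -0.03 -0.001 0 0")

```text
t: 10.65
eef_pos: [0.5592, -0.0532, 0.0329]
tool_rot: [-0.0, -0.612, 0.791, -0.0]
contact_force: [-0.8, -3.0, 1.8]
gripper_width: 0.103
grasp_force: 1.5
```

```bash
python3 st.py
```

```text
[ 0.5592 -0.0532  0.0329] board [ 0.0524 -0.0998] tool x in board [-0.0002 -1.    ] t 10.65 q7 2.8351686207483953
```

Call:
send_rows(deltas="-0.007 0 0.001 0; -0.014 -0.0005 0.002 0; -0.021 -0.001 0.002 0; -0.028 -0.0015 0.002 0; -0.035 -0.002 0.002 0")

```text
t: 11.15
eef_pos: [0.5691, -0.0192, 0.0299]
tool_rot: [-0.001, -0.612, 0.791, 0.0]
contact_force: [-3.1, -2.4, 1.0]
gripper_width: 0.098
grasp_force: 1.3
```

```bash
cat >> st.py <<'E'
for n in ("scene","side"):
    p=bot.read_camera(n); print(anvil(p,.029),[tob(r["xyz"]) for r in bot.landmark_of(p,"anvil")][:2])
save(p,"side_%d.png"%(o["t"]*100))
E
python3 st.py; cp pics/side_1*.png pics/side4.png; python3 -c "
import cv2;a=cv2.imread('pics/side4.png')[150:310,100:340];cv2.imwrite('pics/c4.png',cv2.resize(a,None,fx=3,fy=3))"
```

```text
[ 0.5691 -0.0192  0.0299] board [ 0.0535 -0.0643] tool x in board [ 0.0002 -1.    ] t 11.15 q7 2.7784206759798757
((array([ 0.0382, -0.0359]), array([81.961 , 17.2419]), 88.79732513427734), np.int64(154)) [array([0.2362, 0.0328]), array([ 0.0534, -0.0213])]
((array([ 0.0544, -0.0328]), array([45.9406, 82.3048]), 0.8537467122077942), np.int64(316)) [array([ 0.0523, -0.0154]), array([0.1871, 0.153 ])]
```

View pics/c4.png

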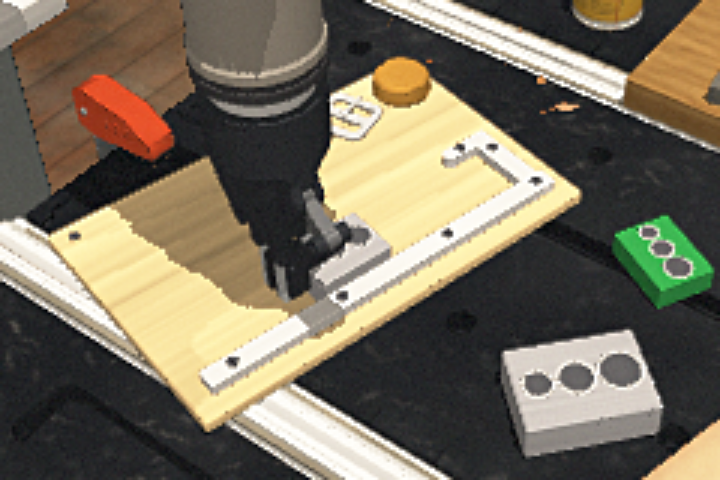

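The crop shows the anvil at about (350,255), flush along the rail with the fingers at its right end. I keep sliding.

Call:
send_rows(deltas="-0.007 0 -0.001 0; -0.014 0 -0.001 0; -0.021 0 -0.001 0; -0.028 0 -0.001 0; -0.035 -0.0005 -0.001 0")

```text
t: 11.85
eef_pos: [0.5791, 0.0145, 0.0314]
tool_rot: [-0.0, -0.612, 0.791, -0.0]
contact_force: [-1.8, -2.4, 1.7]
gripper_width: 0.102
grasp_force: 1.4
```

Call:
send_rows(deltas="-0.006 0 0 0; -0.012 0 0 0; -0.018 0 0 0; -0.024 0 0 0; -0.03 -0.0005 0 0")

```text
t: 12.35
eef_pos: [0.5868, 0.0433, 0.0312]
tool_rot: [-0.0, -0.612, 0.791, 0.0]
contact_force: [-2.5, -3.1, 2.1]
gripper_width: 0.097
grasp_force: 1.5
```

```bash
python3 st.py; python3 -c "
import cv2,glob;a=cv2.imread(sorted(glob.glob('pics/side_*.png'))[-1])[150:310,100:340];cv2.imwrite('pics/c5.png',cv2.resize(a,None,fx=3,fy=3))"
```

```text
[0.5868 0.0433 0.0312] board [0.0549 0.0006] tool x in board [ 0.0001 -1.    ] t 12.35 q7 2.678065813211328
((array([0.0382, 0.0297]), array([83.0956, 20.7874]), 88.75635528564453), np.int64(149)) [array([0.2386, 0.0342]), array([0.0562, 0.042 ])]
((array([0.0611, 0.0423]), array([31.9616, 61.0588]), 0.7191665768623352), np.int64(212)) [array([0.1863, 0.1542]), array([0.2374, 0.0285])]
```

View pics/c5.png

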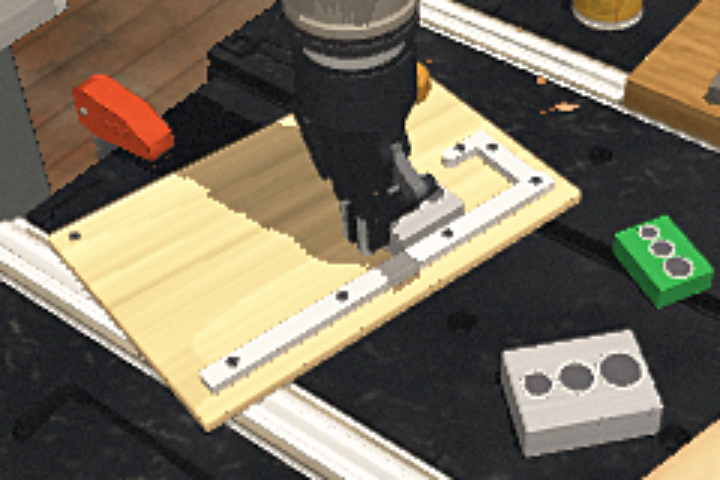

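The anvil is still flush, at about (425,215) in the crop, with about 54 mm left to the stop.

Call:
send_rows(deltas="-0.006 0 0 0; -0.012 0 0 0; -0.018 0 0 0; -0.024 0 0 0; -0.03 0 0 0")

```text
t: 13.05
eef_pos: [0.5945, 0.0727, 0.0312]
tool_rot: [-0.0, -0.612, 0.791, 0.0]
contact_force: [-0.1, -0.1, -1.1]
gripper_width: 0.099
grasp_force: 0.6
```

Call:
send_rows(deltas="-0.005 0 0 0; -0.01 0 0 0; -0.014 0 0 0; -0.018 0 0 0; -0.021 0 0 0")

```text
t: 13.55
eef_pos: [0.5998, 0.0927, 0.0313]
tool_rot: [0.0, -0.612, 0.791, 0.0]
contact_force: [0.1, -1.2, -0.1]
gripper_width: 0.102
grasp_force: 0.6
```

```bash
python3 st.py
```

```text
[0.5998 0.0927 0.0313] board [0.0551 0.0516] tool x in board [ 0.0003 -1.    ] t 13.55 q7 2.6049173968171693
((array([0.0433, 0.079 ]), array([35.3833, 86.0278]), 17.66672134399414), np.int64(157)) [array([0.2383, 0.0322]), array([0.0549, 0.0914])]
((array([0.0677, 0.0822]), array([21.5868, 81.8224]), 3.000708818435669), np.int64(209)) [array([0.237 , 0.0303]), array([0.0502, 0.094 ])]
```

Call:
send_rows(deltas="-0.001 0 0 0; -0.002 0 0 0; -0.003 0 0 0; -0.004 0 0 0; -0.005 0 0 0")

```text
t: 14.25
eef_pos: [0.6006, 0.0952, 0.0314]
tool_rot: [-0.001, -0.612, 0.791, -0.001]
contact_force: [-2.2, -6.9, 5.3]
gripper_width: 0.103
grasp_force: 3.9
```

Call:
send_rows(deltas="-0.001 0 0 0; -0.002 0 0 0; -0.003 0 0 0")

```text
t: 14.55
eef_pos: [0.6007, 0.0953, 0.0314]
tool_rot: [-0.003, -0.611, 0.792, -0.001]
contact_force: [-5.2, -13.3, 8.9]
gripper_width: 0.099
grasp_force: 6.8
```

It stopped at TCP y = 54.4 mm, which is the seated position. I back off and inspect.

Call:
send_rows(deltas="0.01 0 0 0; 0.03 0 0 0; 0.06 0.01 -0.01 0; 0.09 0.03 -0.04 0; 0.13 0.05 -0.08 0")

```text
t: 15.05
eef_pos: [0.5241, -0.0074, 0.1044]
tool_rot: [-0.0, -0.613, 0.79, 0.001]
contact_force: [0.5, -0.9, 0.6]
gripper_width: 0.099
grasp_force: 0.0
```

Call:
send_rows(deltas="0.02 0.02 -0.04 0; 0.04 0.05 -0.08 0; 0.04 0.05 -0.1 0; 0.04 0.05 -0.1 0")

```text
t: 15.45
eef_pos: [0.4688, -0.0338, 0.2081]
tool_rot: [0.003, -0.612, 0.791, -0.002]
contact_force: [1.1, 0.3, 0.3]
gripper_width: 0.1
grasp_force: 0.0
```

```bash
python3 st.py
python3 - <<'E'
from h import *
p=bot.read_camera("scene");q=bot.read_camera("side")
a=p["img"][170:300,200:380];b=q["img"][160:290,100:310]
f=lambda x:cv2.resize(x[...,::-1],(600,300),interpolation=cv2.INTER_CUBIC)
cv2.imwrite("pics/fin.png",np.vstack([f(a),f(b)]))
for n in("buckle","wax","spool","tin"):print(n,[r["xyz"] for r in bot.landmark_of(p,n)][:1])
E
```

```text
[ 0.4688 -0.0338  0.2081] board [-0.04   -0.1036] tool x in board [-0.0004 -1.    ] t 15.45 q7 2.818278858278087
((array([0.0513, 0.0937]), array([45.4017, 62.0699]), 1.557328462600708), np.int64(274)) [array([0.0518, 0.0978]), array([0.2334, 0.0283])]
((array([0.0532, 0.0948]), array([59.8795, 47.4004]), 88.24491119384766), np.int64(417)) [array([0.0515, 0.0973]), array([0.2363, 0.0301])]
buckle [[0.4841, 0.1431, 0.01]]
wax [[0.499, 0.2019, 0.014]]
spool [[0.47, 0.4083, 0.0014]]
tin [[0.5721, 0.4023, 0.001]]
```

View pics/fin.png

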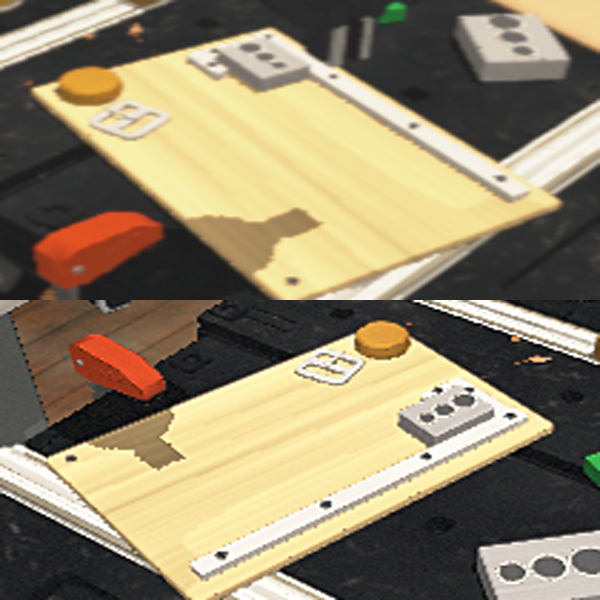

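The anvil sits in the corner pocket at about (264,62) in the upper crop and (445,413) in the lower. It lies against both the rail and the stop, and measures about (52,94) mm with no net angle. The bystanders haven't moved and the hand is clear.

```bash
python3 -c "
from station import bot;print(bot.hand_in())"
```

```text
the job is handed in; nothing more can be done
None
```

I pushed the anvil flush to the rail, slid it along into the corner pocket against the end stop, and handed the job in at about 16 s with the hand clear; by the cameras it sits square and within about 1 mm of its seat, and the hand-in returned no verdict.

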